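# Slide a mould core insert along its loading nest until it drops into the hidden pocket

## Robot

A 6-joint arm with a two-finger parallel gripper is mounted at the origin on a cart in front of the work surface, level with it; the furniture and walls round the work are solid. World frame = base frame: x ahead of the robot, y to its left, z up, the work surface at z = 0. Lengths are in m, angles in rad, forces in N, time in s.
With the tool pointing down it reaches from about 0.3 to 0.825 m from the base axis. Payload 5.4 kg.
Tool frame: the origin (TCP) lies at the very end of the fingers, on their centre line; the grasp point (between the pads) lies ctrl.grip_depth behind it (ctrl.grip_depth is the distance from the TCP to the grasp point, in m); z points along the fingers, y is the line along which they close (so a half turn about z gives the same grasp; the last joint's range is limited). The gripper opens to 92 mm and grips with 3 to 60 N. Pads are 20 mm wide; open, the fingers measure 128 mm over their backs; the gripper's body (75 mm by 189 mm) begins 69 mm behind the grasp point.
Start: joints at [-1.511, 0.158, 1.597, -0, 1.386, -0.21], TCP at [0.153, -0.554, 0.215] pointing down, gripper open.
Joint ranges: [-2.91, 2.91], [-0.94, 2.29], [0.18, 2.7], [-1.29, 4.43], [0.17, 2.64], [-3, 3]. Speed limits (rad/s): [2.57, 2.57, 3.14, 3.14, 3.14, 3.14].

## Interface

Orientations are given as a unit quaternion [x, y, z, w].
In Python, from rig import readout, viewer, workorder, spot_in, ctrl gives the robot as it stands. The module is installed in compiled form; this text tells all that it offers.
- The arm moves only by the shell command python3 -m crank 'ROWS' [OPENING] [FORCE]. ROWS is JSON, a list of rows, each an object of numbers: "x", "y", "z": the shift along the tool's x, y, z in m; "twist": the turn about the tool's z in rad. In form: [{"x": .., "y": .., "z": .., "twist": ..}, ...]. A call has 1 to 10 rows; each row shifts and turns the commanded pose from where the row before left it, along the tool's axes as they then stand; what a row does not reach is not made up. A row lasts 1/12 s, in which the tool goes at most 41.7 mm and 7.16 degrees, less where a joint would pass 70% of its speed; a pose out of reach is approached as far as the arm can. A call with a gripper value outside its range is refused whole. OPENING is the gripper command: -1 is shut, 1 is fully open, values between are in proportion, set as the call begins (- or left out, the last holds). The fingers move at their own pace and stop on an object; FORCE is the grip in N (left out, the last holds). Time passes only in rows, so rows that do not move let the fingers close. It gives the time, the measured TCP pose, the force, the opening and the grip force at its end, in the units of the state.
- readout.read_state(): the state, without advancing time (a new reading comes with each control period).
- viewer.capture(name): name is "scene" or "top"; returns the picture (480x640x3 uint8, red, green, blue); there is no depth.
- viewer.camera_info(name): a dict with "vertical_fov" (degrees; the focal length in pixels is half the picture's height over the tangent of half this angle, whatever the lens; pixels are square), "cx", "cy" (the principal point, pixels), "T" (4x4, takes a point from camera to world coordinates). Camera axes: x right, y down, z forward; pixel columns grow to the right and rows downward; lengths in m; the calibration is good to about 2 mm. A picture is of the moment at which its call begins. camera_info takes no time and is no camera call.
- workorder.job_done(): hands the job in; it is judged then, once.
Trained networks look in the newest picture that a camera, given by its name, has taken for a name from the list of things; names that differ only in an ending like _2 or _b are one class to them, and where a whole thing is asked for, a point or a joint stands for the part that bears it (a point fixed in the world has none). Each returns a list of dicts, best first, with "confidence" (0 to 1); they miss things now and then, are a little off and sometimes report something else, mostly with a low value. They report only what shows in the picture. A call takes as long as a camera call. They do not tell look-alikes from the thing itself.
- spot_in(camera, target): "rect" ([centre column, centre row, width, height] in pixels, round what is visible of it).
The state is a dict: "time": time; "qpos": joint angles; "joint_vel": joint speeds; "tau": joint torques, N m; "ee_pos": TCP position; "orientation": TCP orientation; "contact_force": force on the tool from outside, world axes, zero at the start; "moment": the same for the moment, N m; "width": finger opening in m; "finger_force": force on a finger pad.
Only numpy, scipy, OpenCV 4.12 (cv2) and the standard library are available. Lean on these libraries where they do the work, as an engineer would, in place of code of your own. Each camera call takes 0.05 s, during which the arm holds its last target. There are 200 camera calls.

## Task

Pick up the steel core insert by its stem, set it down flat on the part of the bed plate that sticks out of the loading nest, and slide it along the bed under the two keeper rails until you feel it drop into the round pocket. Go gently: never press or push it against the nest harder than about 25 N. Leave it seated flat and fully home in the pocket, let go of it, and do not disturb the closed mould, the mould half or the roll of tape.

Things in the scene. Friction and masses are not known exactly. Their poses are not given: they have to be found in the camera images.
- insert_center (a point): core insert of bare steel, about 0.18 kg, loose, upright on the bench at the start: flat round foot 50 mm in diameter, 8 mm thick, with a plain round stem 14 mm in diameter on its centre, 60 mm high in all. This point is on its axis, 30 mm above its underside; z points up the stem. Free on the bed it slides with 1 to 2 N; pushed high on the stem it can tip and jam.
- nest: loading nest, fixed to the bench: aluminium frame 100 mm wide (x), 195 mm long (y), holding a steel bed plate 74 mm wide that sticks out of its mouth by 65 to 125 mm (to -y). Origin at bench height under the middle of the open mouth; y points from the mouth into the channel, x across, z up. The bed's flat top is 20 mm above the bench.
- nest_mouth (a point): middle of the nest's mouth, on the bed's top, 20 mm above the bench; axes as the nest. From here 180 mm inward the channel is 52 mm wide between side walls and 14 mm high under the keeper rails. On the bed outside, from 0 to 22 mm before the mouth, two slanted guides 12 mm high funnel the foot in (about 69 mm apart at their outer ends).
- nest_slot (a point): middle of the slot between the two keeper rails, at the rails' top face, 39 mm above the bench, 90 mm inside the mouth; axes as the nest. The slot is 22 mm wide along the whole channel: the stem passes through it, fingers stay above the rails.
- nest_range (a point): on the bed's top, 95 mm inside the mouth, on the channel's middle line; axes as the nest. A round pocket 54 mm across, 5 mm deep, is sunk in the bed on that line, its centre up to 30 mm before or beyond this point: the bed's setting differs each time and is not measured. Over it the free foot drops 5 mm; the pocket's far edge then stops it hard.
- mould: bystander: closed two-part aluminium mould, 65x45x68 mm, standing on the bench; origin at the centre of its underside
- half: bystander: open aluminium mould half, 95x88x24 mm, lying on the bench; origin at the centre of its underside
- tape: bystander: roll of masking tape, 102 mm in diameter, 24 mm high, lying flat; origin at the centre of its underside
Mind the look-alikes: they are no part of the job. Leave any orange or pink look-alike of the part that bears insert_center alone.

How it is judged:
By the outcome, as a careful person would: the job done as asked, in the order asked, and still so for the second after the job is handed in, with the robot touching nothing.
It also fails if it takes over 51 s, if anything falls off the work surface, if the arm or the gripper's body presses on something with over 40 N, if the wrist force passes 120 N, or if a joint passes its speed limit or range.

## Working session

There is one attempt and no reset: what is moved stays moved. The work goes in short steps, Python scripts to look and compute and a shell command to move; the robot and the scene stay as the last step left them, time stands still between calls to the robot, and variables do not carry over. Pictures are saved under pics/ and viewed, at most 10 in all, crops included, and the job is handed in when it is done.

```bash
mkdir -p pics
cat > h.py <<'E'
import numpy as np,cv2
from rig import readout,viewer,workorder,spot_in,ctrl
def cam(n):
    i=viewer.camera_info(n); return 240/np.tan(np.radians(i["vertical_fov"])/2),i["cx"],i["cy"],np.array(i["T"])
def ray(n,u,v,z):
    f,cx,cy,T=cam(n); d=T[:3,:3]@np.array([(u-cx)/f,(v-cy)/f,1]); o=T[:3,3]; return o+d*(z-o[2])/d[2]
def proj(n,p):
    f,cx,cy,T=cam(n); q=np.linalg.inv(T)@np.append(p,1); return np.array([cx+f*q[0]/q[2],cy+f*q[1]/q[2]])
def snap(n,name):
    im=viewer.capture(n); cv2.imwrite(f"pics/{name}.png",im[:,:,::-1]); return im
E
python3 - <<'E'
from h import *
a=snap("top","top0");b=snap("scene","scene0")
for n in("top","scene"):
    print(n,cam(n)[:3],cam(n)[3].round(3).tolist())
    for t in("insert_center","nest"):
        for r in spot_in(n,t)[:5]:print(n,t,np.round(r["rect"],1),round(r["confidence"],2))
cv2.imwrite("pics/both0.png",np.vstack([cv2.resize(x,(400,300)) for x in(a,b)])[:,:,::-1])
s=readout.read_state();print(s,ctrl.grip_depth)
E
```

```text
top (np.float64(594.3974395727711), 316.7175459654157, 244.3067076837149) [[0.027, -0.994, 0.11, 0.482], [-0.999, -0.03, -0.028, -0.108], [0.031, -0.109, -0.994, 1.216], [0.0, 0.0, 0.0, 1.0]]
top insert_center [405.  279.4  24.7  24.9] 0.91
top insert_center [377.9 321.7  24.3  23.6] 0.77
top insert_center [423.4 330.9  23.5  23.5] 0.73
top insert_center [365.1 225.4  20.1  20.9] 0.71
top insert_center [454.6 271.   24.5  20.7] 0.61
top nest [239.3 269.7 142.6  87.6] 0.91
scene (np.float64(512.5175381897628), 310.68073829698403, 235.73394284349425) [[-0.84, -0.253, 0.479, 0.112], [-0.542, 0.411, -0.733, 0.677], [-0.011, -0.876, -0.482, 0.604], [0.0, 0.0, 0.0, 1.0]]
scene insert_center [407.6 248.6  21.9  34.1] 0.92
scene insert_center [388.6 230.6  18.5  26.8] 0.85
scene insert_center [435.1 232.8  26.6  31.2] 0.79
scene insert_center [327.8 232.3  19.7  25.8] 0.62
scene insert_center [399.8 212.2  16.1  32.7] 0.52
scene nest [308.1 308.9 140.   84.1] 0.73
{'time': 0.3, 'qpos': array([-1.51108469e+00,  1.58626840e-01,  1.59742636e+00, -7.39305785e-06,
        1.38622136e+00, -2.10112793e-01]), 'joint_vel': array([ 0.00106405, -0.00098008, -0.00345717,  0.00056407, -0.00137373,
        0.00034591]), 'tau': array([ 3.82298958e-04, -3.85067511e+01, -3.21796167e+01,  7.00914930e-02,
        3.45171138e-02, -7.71054465e-05]), 'ee_pos': array([ 0.1532291 , -0.55396257,  0.21425986]), 'orientation': array([ 9.90912994e-01,  1.34503989e-01,  2.19925609e-05, -3.40263664e-04]), 'contact_force': array([ 0.27515545, -1.21182521, -0.37455932]), 'moment': array([ 0.00555196, -0.03486003, -0.0069771 ]), 'finger_force': 0.0, 'width': 0.0920693565780195} 0.0187
```

View pics/top0.png

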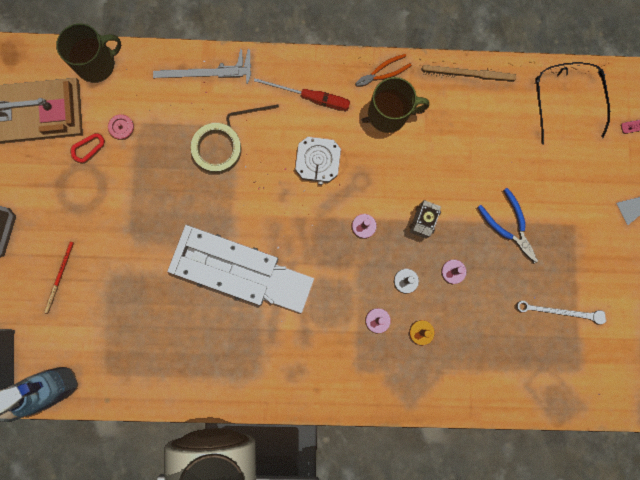

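View pics/scene0.png

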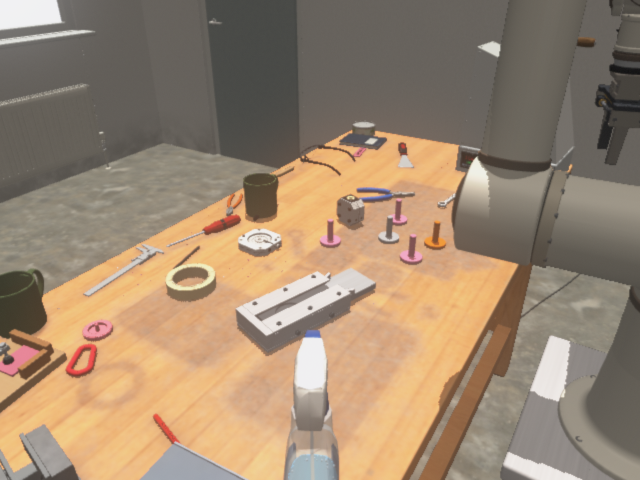

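Candidates in top: pink (364,226), (455,271), (377,321), orange (422,333), grey (405,280). The grey one at (405,280) is bare steel, as the description says. I'll confirm it in an enlarged crop together with the nest.

Run:
```python
from h import *
a=cv2.imread("pics/top0.png")
c=cv2.resize(a[215:320,160:320],None,fx=5,fy=5,interpolation=cv2.INTER_CUBIC)
d=cv2.resize(a[210:350,345:475],None,fx=4,fy=4,interpolation=cv2.INTER_CUBIC)
cv2.imwrite("pics/nest.png",c);cv2.imwrite("pics/ins.png",d)
```

```text
(no output)
```

View pics/nest.png

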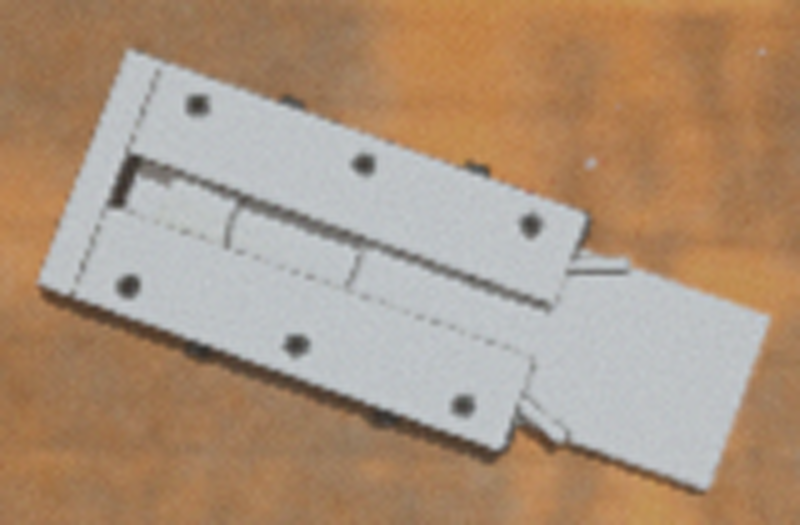

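View pics/ins.png

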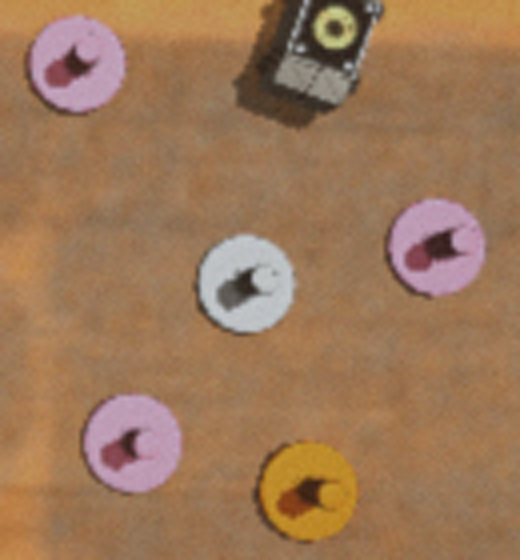

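Steel insert confirmed: grey, crop foot (246,284), stem top (266,278), the neighbours are pink or orange. Nest crop: rail-top corners (130,50), (40,288), (588,212), (497,452); bed end (768,318), (707,492); pocket edge arcs at (233,222) and (357,267).

Run:
```python
from h import *
from scipy.optimize import least_squares
N=lambda u,v:(160+(u+.5)/5-.5,215+(v+.5)/5-.5)
I=lambda u,v:(345+(u+.5)/4-.5,210+(v+.5)/4-.5)
foot=ray("top",*I(246,284),.008);st=ray("top",*I(266,278),.06);print("insert",foot,st)
cr=[N(130,50),N(40,288),N(588,212),N(497,452)]
loc=[(50,195),(-50,195),(50,0),(-50,0)]
W=np.array([ray("top",*c,.039)[:2] for c in cr]);print(W)
print("bed end",[ray("top",*N(*c),.02)[:2] for c in((768,318),(707,492))])
ar=[ray("top",*N(*c),.02)[:2] for c in((233,222),(357,267))]
for s in (1,-1):
    L=np.array(loc)*[s,1]/1000
    def m(p):
        c,q=np.cos(p[2]),np.sin(p[2]);return L@np.array([[c,q],[-q,c]])+p[:2]
    r=least_squares(lambda p:(m(p)-W).ravel(),[*W[2:].mean(0),1.5])
    print(s,r.x,np.degrees(r.x[2]),(r.fun*1000).round(1))
    if r.cost<1e-4:
        p=r.x;c,q=np.cos(p[2]),np.sin(p[2]);R=np.array([[c,-q],[q,c]])
        for a in ar+[ray("top",*N(*c),.02)[:2] for c in((768,318),(707,492))]+[foot[:2]]:print("local",R.T@(a-p[:2]))
for n in("mould","half","tape"):
    for r in spot_in("top",n)[:1]:print(n,r["rect"],ray("top",*r["rect"][:2],.02)[:2])
```

```text
insert [ 0.5470549  -0.32601647  0.008     ] [ 0.54746503 -0.3264143   0.06      ]
[[ 0.64403047  0.12079618]
 [ 0.54849032  0.15113702]
 [ 0.58488741 -0.06298033]
 [ 0.48924048 -0.03054649]]
bed end [array([ 0.54592229, -0.13599237]), array([ 0.47575247, -0.11354987])]
1 [ 0.53653606 -0.04812741 -0.31412644] -17.998119063023537 [ 0.3  1.1  0.7  1.6 -0.8 -0.6 -0.3 -2.1]
local [0.00015974 0.13462359]
local [-0.00010603  0.08160316]
local [ 0.03607595 -0.08066523]
local [-0.03759464 -0.08100239]
local [ 0.09586788 -0.26104085]
-1 [ 0.53675197 -0.04819728 -0.31179888] -17.86475976605294 [-95.   31.9  95.7 -29.1 -95.7  30.1  95.1 -33. ]
mould [426.5, 217.2, 29.2, 35.1] [ 0.67733309 -0.36438278]
half [320.1, 162.6, 47.1, 47.5] [ 0.78386319 -0.14359748]
tape [215.9, 149.4, 45.1, 48.1] [0.80406314 0.07074506]
```

```bash
python3 -m crank '[{"twist":0.117},{"twist":0.117},{"twist":0.117},{"twist":0.117},{"twist":0.116}]' -0.1 12
cat >> h.py <<'E'
from scipy.spatial.transform import Rotation as Ro
P0=np.array([.5365,-.0481,0]);YA=-np.radians(18)
NR=Ro.from_euler("z",YA).as_matrix()
def nest(x,y,z):return P0+NR@np.array([x,y,z])
def go(t):
    s=readout.read_state();R=Ro.from_quat(s["orientation"]).as_matrix();tx=R[:2,0]
    print("t",s["time"],"nestpos",(NR.T@(s["ee_pos"]-P0)*1000).round(1),"yaw",np.degrees(np.arctan2(tx[1],tx[0])).round(2),"tool z",R[:,2].round(4),"F",(NR.T@s["contact_force"]).round(1),"w",s["width"],s["finger_force"])
    print("shift tool mm",(R.T@(np.array(t)-s["ee_pos"])*1000).round(1))
E
python3 -c "
from h import *
go([.5472,-.3262,.10])"
```

```text
t 0.45 nestpos [-208.2 -599.7  214.5] yaw 15.46 tool z [-1.e-04  2.e-04 -1.e+00] F [-0.9  0.1 -0.8] w 0.091932515886683 0.0
shift tool mm [ 440.5 -114.7  114.5]$[0]: bad value
```

```bash
python3 -m crank '[{"x":0,"y":0,"z":0,"twist":0.117},{"x":0,"y":0,"z":0,"twist":0.117},{"x":0,"y":0,"z":0,"twist":0.117},{"x":0,"y":0,"z":0,"twist":0.117},{"x":0,"y":0,"z":0,"twist":0.116}]' -0.1 12
python3 -c "
from h import *
go([.5472,-.3262,.10])"
```

```text
time: 0.87
ee_pos: [0.1532, -0.5542, 0.2146]
orientation: [0.987, -0.159, -0.0, -0.0]
contact_force: [0.5, -0.8, -0.7]
width: 0.0607
finger_force: 0.0
t 0.8667 nestpos [-208.1 -599.7  214.6] yaw -18.33 tool z [-0.  0. -1.] F [ 0.7 -0.7 -0.7] w 0.0606892604959598 0.0
shift tool mm [ 302.3 -340.3  114.6]
```

```bash
python3 -m crank '[{"x":0.027,"y":-0.03,"z":0,"twist":0},{"x":0.027,"y":-0.03,"z":0,"twist":0},{"x":0.027,"y":-0.03,"z":0,"twist":0},{"x":0.027,"y":-0.03,"z":0,"twist":0},{"x":0.027,"y":-0.03,"z":0,"twist":0},{"x":0.027,"y":-0.03,"z":0,"twist":0},{"x":0.027,"y":-0.03,"z":0,"twist":0},{"x":0.027,"y":-0.03,"z":0,"twist":0},{"x":0.027,"y":-0.03,"z":0.02,"twist":0},{"x":0.027,"y":-0.03,"z":0.02,"twist":0}]'
python3 -m crank '[{"x":0.016,"y":-0.02,"z":0.025,"twist":0},{"x":0.016,"y":-0.02,"z":0.025,"twist":0},{"x":0,"y":0,"z":0.01,"twist":0},{"x":0,"y":0,"z":0,"twist":0},{"x":0,"y":0,"z":0,"twist":0}]'
python3 - <<'E'
from h import *
go([.5472,-.3262,.03])
a=snap("top","top1");b=snap("scene","scene1")
p=[int(v) for v in proj("scene",[.547,-.326,.06])]
c=lambda im,u,v:cv2.resize(im[max(v-50,0):v+50,u-65:u+65],(520,400),interpolation=cv2.INTER_CUBIC)
cv2.imwrite("pics/c1.png",c(b,*p)[:,:,::-1])
E
```

```text
time: 1.7
ee_pos: [0.5, -0.3548, 0.1788]
orientation: [0.988, -0.156, 0.002, 0.001]
contact_force: [-0.8, -1.0, -1.4]
width: 0.0412
finger_force: 0.0
time: 2.12
ee_pos: [0.5397, -0.3276, 0.1175]
orientation: [0.988, -0.156, -0.0, 0.0]
contact_force: [0.5, -0.2, -0.2]
width: 0.0416
finger_force: 0.0
t 2.1167 nestpos [  89.4 -264.8  117.5] yaw -18.01 tool z [-1.e-03  1.e-04 -1.e+00] F [ 0.6 -0.  -0.2] w 0.04158362239285918 0.0
shift tool mm [ 6.8 -3.6 87.5]
```

View pics/c1.png

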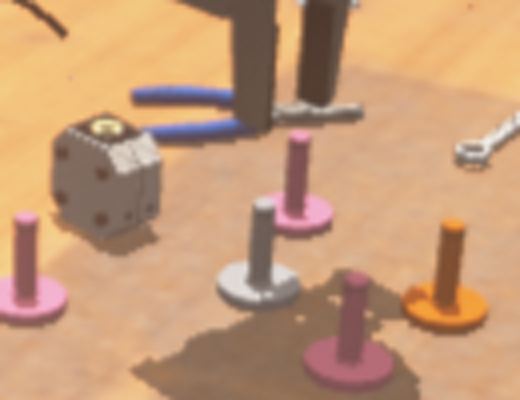

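The crop shows the grey insert's stem top at (262,205) and the finger ends at about (255,128) and (318,105). I'll check that against the calibration.

Run:
```python
from h import *
p=proj("scene",[.547,-.326,.06]).astype(int)
s=readout.read_state();e=s["ee_pos"];R=Ro.from_quat(s["orientation"]).as_matrix()
f=lambda q:((proj("scene",q)-p+[65,50])*4).round(0)
print("tcp",f(e),"finger inner",f(e+R[:,1]*.0208),f(e-R[:,1]*.0208),"outer",f(e+R[:,1]*.04),f(e-R[:,1]*.04))
print("stem top, foot",f([.5472,-.3262,.06]),f([.5472,-.3262,.004]))
```

```text
tcp [280. 110.] finger inner [304. 100.] [254. 120.] outer [327.  92.] [231. 129.]
stem top, foot [260. 202.] [254. 285.]
```

```bash
python3 -m crank '[{"x":0.0068,"y":-0.0036,"z":0.01,"twist":0},{"x":0,"y":0,"z":0.02,"twist":0},{"x":0,"y":0,"z":0.02,"twist":0},{"x":0,"y":0,"z":0.02,"twist":0},{"x":0,"y":0,"z":0.0165,"twist":0},{"x":0,"y":0,"z":0,"twist":0},{"x":0,"y":0,"z":0,"twist":0},{"x":0,"y":0,"z":0,"twist":0}]'
python3 -m crank '[{"x":0,"y":0,"z":0,"twist":0},{"x":0,"y":0,"z":0,"twist":0},{"x":0,"y":0,"z":0,"twist":0},{"x":0,"y":0,"z":0,"twist":0},{"x":0,"y":0,"z":0,"twist":0},{"x":0,"y":0,"z":0,"twist":0},{"x":0,"y":0,"z":0,"twist":0},{"x":0,"y":0,"z":0,"twist":0}]' -1 12
python3 -c "
from h import *
go([.5472,-.3262,.03])"
```

```text
time: 2.88
ee_pos: [0.5487, -0.327, 0.0327]
orientation: [0.988, -0.157, 0.001, 0.001]
contact_force: [0.8, -0.5, 0.9]
width: 0.0411
finger_force: 0.0
time: 3.55
ee_pos: [0.5482, -0.3262, 0.0316]
orientation: [0.988, -0.156, 0.0, 0.0]
contact_force: [-1.2, -0.7, 4.3]
width: 0.0136
finger_force: 12.0
t 3.55 nestpos [  97.  -260.9   31.6] yaw -18.0 tool z [ 6.e-04 -7.e-04 -1.e+00] F [-0.9 -1.   4.3] w 0.013626882964558149 12.000638991594315
shift tool mm [-0.9  0.3  1.6]
```

```bash
python3 -m crank '[{"x":0,"y":0,"z":-0.01,"twist":0},{"x":0,"y":0,"z":-0.02,"twist":0},{"x":0,"y":0,"z":-0.03,"twist":0},{"x":0,"y":0,"z":-0.02,"twist":0},{"x":-0.01,"y":-0.02,"z":0,"twist":0},{"x":-0.015,"y":-0.03,"z":0,"twist":0},{"x":-0.015,"y":-0.03,"z":0,"twist":0},{"x":-0.015,"y":-0.03,"z":0,"twist":0},{"x":-0.015,"y":-0.03,"z":0,"twist":0},{"x":-0.01,"y":-0.03,"z":0,"twist":0}]'
python3 -m crank '[{"x":-0.007,"y":-0.02,"z":0,"twist":0},{"x":-0.005,"y":-0.015,"z":0,"twist":0},{"x":-0.004,"y":-0.006,"z":0,"twist":0},{"x":0,"y":0,"z":0,"twist":0},{"x":0,"y":0,"z":0,"twist":0},{"x":0,"y":0,"z":0,"twist":0},{"x":0,"y":0,"z":0,"twist":0}]'
python3 - <<'E'
from h import *
go(nest(0,-.05,.06))
a=snap("top","top2");b=snap("scene","scene2")
s=readout.read_state()["ee_pos"]
p=[int(v) for v in proj("scene",s)];q=[int(v) for v in proj("top",s)]
print(p,q)
c=lambda im,u,v:cv2.resize(im[v-50:v+50,u-50:u+50],(400,400),interpolation=cv2.INTER_CUBIC)
cv2.imwrite("pics/c2.png",np.hstack([c(b,*p),c(a,*q)])[:,:,::-1])
E
```

```text
time: 4.38
ee_pos: [0.5228, -0.1373, 0.1108]
orientation: [0.988, -0.157, -0.001, -0.0]
contact_force: [0.8, 1.0, -1.7]
width: 0.0133
finger_force: 12.0
time: 4.97
ee_pos: [0.5219, -0.0966, 0.1112]
orientation: [0.988, -0.157, 0.0, 0.0]
contact_force: [0.5, -0.4, -2.1]
width: 0.0138
finger_force: 12.0
t 4.9667 nestpos [  1.1 -50.7 111.2] yaw -18.08 tool z [ 1.e-04 -3.e-04 -1.e+00] F [ 0.6 -0.2 -2.1] w 0.013756762243072169 11.99939489364624
shift tool mm [-1.1 -0.7 51.2]
[351, 241] [292, 287]
```

View pics/c2.png

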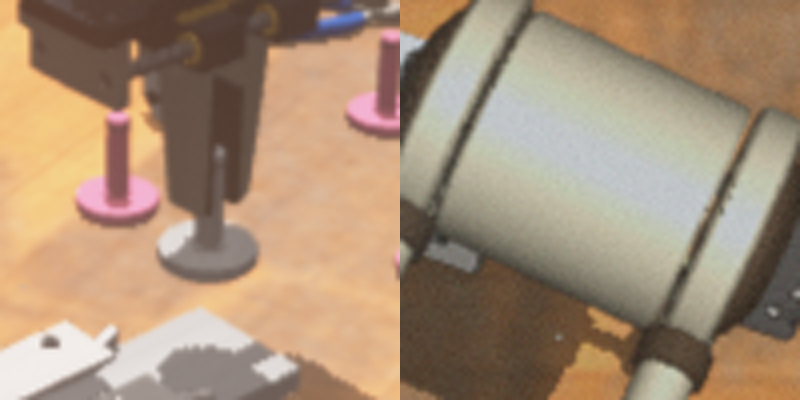

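The insert is held upright, foot at (208,250) in the left crop, with the bed below it. Now I'll lower it.

```bash
python3 -m crank '[{"x":0,"y":0,"z":0.01,"twist":0},{"x":0,"y":0,"z":0.014,"twist":0},{"x":0,"y":0,"z":0.014,"twist":0},{"x":0,"y":0,"z":0.01,"twist":0},{"x":0,"y":0,"z":0.006,"twist":0},{"x":0,"y":0,"z":0,"twist":0},{"x":0,"y":0,"z":0,"twist":0},{"x":0,"y":0,"z":0,"twist":0}]' - 8
python3 -m crank '[{"x":0,"y":0,"z":0.001,"twist":0},{"x":0,"y":0,"z":0.001,"twist":0},{"x":0,"y":0,"z":0,"twist":0},{"x":0,"y":0,"z":0,"twist":0}]'
python3 -m crank '[{"x":0,"y":0,"z":0.001,"twist":0},{"x":0,"y":0,"z":0.001,"twist":0},{"x":0,"y":0,"z":0,"twist":0},{"x":0,"y":0,"z":0,"twist":0}]'
python3 -c "
from h import *
go(nest(0,-.05,.0516))"
```

```text
time: 5.73
ee_pos: [0.5224, -0.0958, 0.0578]
orientation: [0.988, -0.156, 0.001, 0.0]
contact_force: [0.1, -0.5, -1.9]
width: 0.0135
finger_force: 8.0
time: 6.07
ee_pos: [0.5219, -0.0956, 0.0553]
orientation: [0.988, -0.156, 0.0, 0.0]
contact_force: [-0.8, -1.1, -2.7]
width: 0.0137
finger_force: 8.0
time: 6.4
ee_pos: [0.5217, -0.0955, 0.053]
orientation: [0.988, -0.156, -0.0, -0.0]
contact_force: [-0.8, 0.4, -1.8]
width: 0.0139
finger_force: 8.0
t 6.4 nestpos [  0.5 -49.6  53. ] yaw -18.0 tool z [-3.e-04  1.e-04 -1.e+00] F [-0.9  0.1 -1.8] w 0.013851901403312323 7.999377250671387
shift tool mm [-0.5  0.4  1.4]
```

```bash
python3 -m crank '[{"x":0,"y":0,"z":0.001,"twist":0},{"x":0,"y":0,"z":0,"twist":0},{"x":0,"y":0,"z":0,"twist":0}]'
python3 -m crank '[{"x":0,"y":0,"z":0.0006,"twist":0},{"x":0,"y":0,"z":0,"twist":0},{"x":0,"y":0,"z":0,"twist":0}]'
python3 -m crank '[{"x":0,"y":0,"z":0.0006,"twist":0},{"x":0,"y":0,"z":0,"twist":0},{"x":0,"y":0,"z":0,"twist":0}]'
```

```text
time: 6.65
ee_pos: [0.5217, -0.0955, 0.052]
orientation: [0.988, -0.156, -0.0, -0.0]
contact_force: [0.4, -0.0, -1.1]
width: 0.0133
finger_force: 8.0
time: 6.9
ee_pos: [0.5219, -0.0956, 0.0517]
orientation: [0.988, -0.156, 0.0, 0.0]
contact_force: [-0.3, -0.5, 0.2]
width: 0.0136
finger_force: 8.0
time: 7.15
ee_pos: [0.522, -0.0956, 0.0516]
orientation: [0.988, -0.156, 0.0, 0.0]
contact_force: [-3.2, 0.5, 4.8]
width: 0.0138
finger_force: 8.0
```

Set down: contact at TCP z 51.6 mm, 4.8 N. Now I'll slide it inward (tool -y).

```bash
python3 -m crank '[{"x":0,"y":-0.003,"z":0,"twist":0},{"x":0,"y":-0.004,"z":0,"twist":0},{"x":0,"y":-0.004,"z":0,"twist":0},{"x":0,"y":-0.004,"z":0,"twist":0},{"x":0,"y":0,"z":0,"twist":0}]' - 6
python3 -m crank '[{"x":0,"y":-0.003,"z":0,"twist":0},{"x":0,"y":-0.003,"z":0,"twist":0},{"x":0,"y":-0.003,"z":0,"twist":0},{"x":0,"y":-0.003,"z":0,"twist":0},{"x":0,"y":0,"z":0,"twist":0}]'
python3 -m crank '[{"x":0,"y":-0.003,"z":0,"twist":0},{"x":0,"y":-0.003,"z":0,"twist":0},{"x":0,"y":-0.002,"z":0,"twist":0},{"x":0,"y":0,"z":0,"twist":0}]'
python3 -c "
from h import *
go(nest(0,0,.0516))"
```

```text
time: 7.57
ee_pos: [0.5275, -0.0809, 0.0516]
orientation: [0.988, -0.156, 0.001, 0.0]
contact_force: [-0.0, -1.3, 5.3]
width: 0.014
finger_force: 6.0
time: 7.98
ee_pos: [0.531, -0.0697, 0.0515]
orientation: [0.988, -0.156, 0.001, 0.0]
contact_force: [-0.1, -1.9, 5.8]
width: 0.0138
finger_force: 6.0
time: 8.32
ee_pos: [0.5334, -0.0622, 0.0515]
orientation: [0.988, -0.156, 0.001, 0.0]
contact_force: [-1.0, -1.3, 6.1]
width: 0.0144
finger_force: 6.0
t 8.3167 nestpos [  1.4 -14.3  51.5] yaw -17.97 tool z [ 1.4e-03 -8.0e-04 -1.0e+00] F [-0.6 -1.6  6.1] w 0.014431620812424042 6.000598669052124
shift tool mm [ -1.4 -14.3  -0.1]
```

```bash
python3 -m crank '[{"x":-0.0003,"y":-0.002,"z":0,"twist":0},{"x":0,"y":-0.002,"z":0,"twist":0},{"x":0,"y":-0.002,"z":0,"twist":0},{"x":0,"y":-0.002,"z":0,"twist":0},{"x":0,"y":0,"z":0,"twist":0}]'
python3 -m crank '[{"x":0,"y":-0.002,"z":0,"twist":0},{"x":0,"y":-0.002,"z":0,"twist":0},{"x":0,"y":-0.002,"z":0,"twist":0},{"x":0,"y":0,"z":0,"twist":0}]'
python3 -c "
from h import *
go(nest(0,0,.0516))"
```

```text
time: 8.73
ee_pos: [0.5356, -0.0546, 0.0515]
orientation: [0.988, -0.156, 0.001, 0.0]
contact_force: [-0.4, -3.8, 5.0]
width: 0.0137
finger_force: 6.0
time: 9.07
ee_pos: [0.5374, -0.0488, 0.0515]
orientation: [0.988, -0.156, 0.001, 0.0]
contact_force: [-0.1, -3.6, 5.6]
width: 0.0138
finger_force: 6.0
t 9.0667 nestpos [ 1.1 -0.4 51.5] yaw -17.97 tool z [ 1.4e-03 -9.0e-04 -1.0e+00] F [ 1.1 -3.4  5.6] w 0.013844893794372176 6.000777930021286
shift tool mm [-1.1 -0.4 -0.1]
```

```bash
python3 -m crank '[{"x":0,"y":-0.002,"z":0,"twist":0},{"x":0,"y":-0.002,"z":0,"twist":0},{"x":0,"y":-0.002,"z":0,"twist":0},{"x":0,"y":0,"z":0,"twist":0}]'
python3 -c "
from h import *
go(nest(0,.1,.0516))"
```

```text
time: 9.4
ee_pos: [0.5393, -0.0431, 0.0515]
orientation: [0.988, -0.156, 0.001, 0.0]
contact_force: [-0.6, -1.9, 5.5]
width: 0.0132
finger_force: 6.0
t 9.4 nestpos [ 1.1  5.6 51.5] yaw -17.98 tool z [ 1.4e-03 -9.0e-04 -1.0e+00] F [-0.  -2.   5.5] w 0.013236319156435215 6.000801622867584
shift tool mm [ -1.1 -94.4  -0.1]
```

Smooth, with low forces. I'll continue inward to about y = 75 mm.

```bash
python3 -m crank '[{"x":0,"y":-0.002,"z":0,"twist":0},{"x":0,"y":-0.002,"z":0,"twist":0},{"x":0,"y":-0.002,"z":0,"twist":0},{"x":0,"y":-0.002,"z":0,"twist":0},{"x":0,"y":-0.002,"z":0,"twist":0},{"x":0,"y":-0.002,"z":0,"twist":0},{"x":0,"y":-0.002,"z":0,"twist":0},{"x":0,"y":-0.002,"z":0,"twist":0}]'
python3 -c "
from h import *
go(nest(0,.1,.0516))"
```

```text
time: 10.07
ee_pos: [0.5441, -0.0282, 0.0515]
orientation: [0.988, -0.156, 0.001, 0.0]
contact_force: [-1.2, -3.7, 5.0]
width: 0.0137
finger_force: 6.0
t 10.0667 nestpos [ 1.1 21.3 51.5] yaw -17.98 tool z [ 0.0011 -0.0012 -1.    ] F [ 0.  -3.9  5. ] w 0.013733327807654658 6.003041714429855
shift tool mm [ -1.  -78.7  -0.1]
```

```bash
python3 -m crank '[{"x":0,"y":-0.002,"z":0,"twist":0},{"x":0,"y":-0.003,"z":0,"twist":0},{"x":0,"y":-0.003,"z":0,"twist":0},{"x":0,"y":-0.003,"z":0,"twist":0},{"x":0,"y":-0.003,"z":0,"twist":0},{"x":0,"y":-0.003,"z":0,"twist":0},{"x":0,"y":-0.003,"z":0,"twist":0},{"x":0,"y":-0.002,"z":0,"twist":0}]'
python3 -c "
from h import *
go(nest(0,.1,.0516))"
```

```text
time: 10.73
ee_pos: [0.5509, -0.0071, 0.0516]
orientation: [0.988, -0.156, 0.001, 0.0]
contact_force: [-0.5, -3.5, 5.6]
width: 0.0138
finger_force: 6.0
t 10.7333 nestpos [ 1.  43.5 51.6] yaw -17.97 tool z [ 0.0011 -0.0011 -1.    ] F [ 0.6 -3.5  5.6] w 0.013845983520893168 6.00335419178009
shift tool mm [ -1.  -56.5  -0.1]
```

```bash
python3 -m crank '[{"x":0,"y":-0.003,"z":0,"twist":0},{"x":0,"y":-0.003,"z":0,"twist":0},{"x":0,"y":-0.003,"z":0,"twist":0},{"x":0,"y":-0.003,"z":0,"twist":0},{"x":0,"y":-0.003,"z":0,"twist":0},{"x":0,"y":-0.003,"z":0,"twist":0},{"x":0,"y":-0.003,"z":0,"twist":0},{"x":0,"y":-0.003,"z":0,"twist":0},{"x":0,"y":-0.003,"z":0,"twist":0}]'
python3 -c "
from h import *
go(nest(0,.108,.0516))"
```

```text
time: 11.48
ee_pos: [0.5591, 0.0185, 0.0516]
orientation: [0.988, -0.156, 0.001, 0.001]
contact_force: [-1.4, -3.7, 6.4]
width: 0.0136
finger_force: 6.0
t 11.4833 nestpos [ 1.  70.3 51.6] yaw -17.98 tool z [ 9.0e-04 -1.2e-03 -1.0e+00] F [-0.1 -3.9  6.4] w 0.013595050592413841 6.015662848949432
shift tool mm [ -1.  -37.7  -0.1]
```

```bash
python3 -m crank '[{"x":0,"y":-0.002,"z":0,"twist":0},{"x":0,"y":-0.003,"z":0,"twist":0},{"x":0,"y":-0.003,"z":0,"twist":0},{"x":0,"y":-0.003,"z":0,"twist":0},{"x":0,"y":-0.003,"z":0,"twist":0},{"x":0,"y":-0.003,"z":0,"twist":0},{"x":0,"y":-0.003,"z":0,"twist":0},{"x":0,"y":-0.003,"z":0,"twist":0},{"x":0,"y":-0.002,"z":0,"twist":0}]'
python3 -c "
from h import *
go(nest(0,.108,.0516))"
```

```text
time: 12.23
ee_pos: [0.5667, 0.0426, 0.0513]
orientation: [0.988, -0.156, 0.0, 0.0]
contact_force: [-1.1, -2.6, 4.3]
width: 0.0137
finger_force: 6.1
t 12.2333 nestpos [ 0.7 95.5 51.3] yaw -17.97 tool z [ 5.e-04 -8.e-04 -1.e+00] F [-0.3 -2.8  4.3] w 0.01370888186426034 6.065548807382584
shift tool mm [ -0.7 -12.5  -0.3]
```

Now small steps over the pocket, watching z and force.

```bash
python3 -m crank '[{"x":0,"y":-0.002,"z":0,"twist":0},{"x":0,"y":-0.002,"z":0,"twist":0},{"x":0,"y":-0.001,"z":0,"twist":0},{"x":0,"y":-0.001,"z":0,"twist":0},{"x":0,"y":0,"z":0,"twist":0}]'
python3 -c "
from h import *
go(nest(0,.108,.0516))"
```

```text
time: 12.65
ee_pos: [0.5684, 0.0483, 0.0509]
orientation: [0.988, -0.156, 0.0, -0.0]
contact_force: [0.3, -1.5, 5.2]
width: 0.0143
finger_force: 6.1
t 12.65 nestpos [  0.5 101.5  50.9] yaw -18.0 tool z [ 4.e-04  0.e+00 -1.e+00] F [ 0.7 -1.4  5.2] w 0.014267632043153598 6.084901615977287
shift tool mm [-0.5 -6.5 -0.7]
```

```bash
python3 -m crank '[{"x":0,"y":-0.001,"z":0,"twist":0},{"x":0,"y":-0.001,"z":0,"twist":0},{"x":0,"y":0,"z":0,"twist":0}]'
python3 -m crank '[{"x":0,"y":-0.001,"z":0,"twist":0},{"x":0,"y":0,"z":0,"twist":0}]'
python3 -c "
from h import *
go(nest(0,.108,.0516))"
```

```text
time: 12.9
ee_pos: [0.569, 0.0501, 0.0508]
orientation: [0.988, -0.156, 0.0, -0.0]
contact_force: [0.9, -3.1, 3.1]
width: 0.0142
finger_force: 6.1
time: 13.07
ee_pos: [0.5692, 0.0512, 0.0508]
orientation: [0.988, -0.156, 0.0, -0.0]
contact_force: [1.1, -3.1, 2.7]
width: 0.0142
finger_force: 6.0
t 13.0667 nestpos [  0.4 104.5  50.8] yaw -18.0 tool z [ 2.e-04  2.e-04 -1.e+00] F [ 2.  -2.6  2.7] w 0.014229883746996474 6.047433838248253
shift tool mm [-0.4 -3.5 -0.8]
```

```bash
python3 -m crank '[{"x":0,"y":-0.001,"z":0,"twist":0},{"x":0,"y":0,"z":0,"twist":0},{"x":0,"y":0,"z":0,"twist":0}]'
python3 -m crank '[{"x":0,"y":-0.001,"z":0,"twist":0},{"x":0,"y":0,"z":0,"twist":0},{"x":0,"y":0,"z":0,"twist":0}]'
python3 -c "
from h import *
go(nest(0,.108,.0516))"
```

```text
time: 13.32
ee_pos: [0.5694, 0.0522, 0.0508]
orientation: [0.988, -0.156, 0.0, -0.0]
contact_force: [1.8, -2.2, 1.9]
width: 0.0138
finger_force: 6.0
time: 13.57
ee_pos: [0.5695, 0.0532, 0.0507]
orientation: [0.988, -0.156, -0.0, -0.0]
contact_force: [2.0, -2.1, 1.3]
width: 0.0138
finger_force: 6.0
t 13.5667 nestpos [1.000e-01 1.066e+02 5.070e+01] yaw -18.0 tool z [-5.e-04  5.e-04 -1.e+00] F [ 2.5 -1.4  1.3] w 0.013819385876874327 5.999573171138763
shift tool mm [-0.1 -1.4 -0.9]
```

The down force is fading, so the foot is almost over the pocket. I'll relieve the side force and ease it down.

```bash
python3 -m crank '[{"x":0.0005,"y":-0.0005,"z":0,"twist":0},{"x":0,"y":0,"z":0.0005,"twist":0},{"x":0,"y":0,"z":0,"twist":0},{"x":0,"y":0,"z":0,"twist":0}]'
python3 -m crank '[{"x":0,"y":-0.0005,"z":0.0005,"twist":0},{"x":0,"y":0,"z":0,"twist":0},{"x":0,"y":0,"z":0,"twist":0}]'
python3 -c "
from h import *
go(nest(0,.108,.0516))"
```

```text
time: 13.9
ee_pos: [0.5697, 0.0537, 0.0498]
orientation: [0.988, -0.157, -0.001, -0.0]
contact_force: [1.6, -0.5, -1.5]
width: 0.014
finger_force: 6.0
time: 14.15
ee_pos: [0.57, 0.0539, 0.0496]
orientation: [0.988, -0.156, -0.001, -0.0]
contact_force: [0.1, -0.4, -2.1]
width: 0.0137
finger_force: 6.0
t 14.15 nestpos [  0.3 107.4  49.6] yaw -18.0 tool z [-1.1e-03  3.0e-04 -1.0e+00] F [ 0.2 -0.4 -2.1] w 0.01371572084228861 5.997394546866417
shift tool mm [-0.3 -0.6 -2. ]
```

Fz = -2.1 N, which is just the insert's weight, so the foot hangs free over the pocket. I'll lower it to the pocket floor, expected at z ≈ 46.6.

```bash
python3 -m crank '[{"x":0,"y":0,"z":0.0007,"twist":0},{"x":0,"y":0,"z":0.0007,"twist":0},{"x":0,"y":0,"z":0,"twist":0},{"x":0,"y":0,"z":0,"twist":0}]'
python3 -c "
from h import *
go(nest(0,.108,.0466))"
```

```text
time: 14.48
ee_pos: [0.5703, 0.0537, 0.0483]
orientation: [0.988, -0.156, -0.0, -0.0]
contact_force: [-0.6, -0.2, -2.0]
width: 0.0138
finger_force: 6.0
t 14.4833 nestpos [  0.7 107.3  48.3] yaw -18.0 tool z [-5.e-04  1.e-04 -1.e+00] F [-0.5 -0.4 -2. ] w 0.013770662593631978 5.997415110468864
shift tool mm [-0.7 -0.7  1.7]
```

```bash
python3 -m crank '[{"x":0,"y":0,"z":0.0007,"twist":0},{"x":0,"y":0,"z":0.0005,"twist":0},{"x":0,"y":0,"z":0,"twist":0},{"x":0,"y":0,"z":0,"twist":0}]'
python3 -c "
from h import *
go(nest(0,.108,.0466))"
```

```text
time: 14.82
ee_pos: [0.5705, 0.0537, 0.0473]
orientation: [0.988, -0.156, -0.0, -0.0]
contact_force: [0.8, -0.1, -1.6]
width: 0.0137
finger_force: 6.0
t 14.8167 nestpos [  0.8 107.3  47.3] yaw -18.0 tool z [-1.e-04  0.e+00 -1.e+00] F [ 0.8  0.1 -1.6] w 0.013687986244839445 5.997424498200417
shift tool mm [-0.8 -0.7  0.7]
```

```bash
python3 -m crank '[{"x":0,"y":0,"z":0.0005,"twist":0},{"x":0,"y":0,"z":0.0003,"twist":0},{"x":0,"y":0,"z":0,"twist":0},{"x":0,"y":0,"z":0,"twist":0}]'
python3 -m crank '[{"x":0,"y":0,"z":0.0004,"twist":0},{"x":0,"y":0,"z":0,"twist":0},{"x":0,"y":0,"z":0,"twist":0}]'
```

```text
time: 15.15
ee_pos: [0.5706, 0.0537, 0.0466]
orientation: [0.988, -0.156, 0.0, 0.0]
contact_force: [0.1, 0.0, -1.6]
width: 0.0136
finger_force: 6.0
time: 15.4
ee_pos: [0.5706, 0.0536, 0.0465]
orientation: [0.988, -0.156, 0.0, 0.0]
contact_force: [-2.0, -0.7, 2.7]
width: 0.0137
finger_force: 6.0
```

On the pocket floor: 5.1 mm drop, contact felt. A gentle nudge inward against the far edge will confirm it's captured.

```bash
python3 -m crank '[{"x":0,"y":-0.0007,"z":0,"twist":0},{"x":0,"y":-0.0005,"z":0,"twist":0},{"x":0,"y":0,"z":0,"twist":0}]'
python3 -m crank '[{"x":0,"y":-0.0006,"z":0,"twist":0},{"x":0,"y":0,"z":0,"twist":0},{"x":0,"y":0,"z":0,"twist":0}]'
python3 -c "
from h import *
go(nest(0,.108,.0466))"
```

```text
time: 15.65
ee_pos: [0.5713, 0.0546, 0.0465]
orientation: [0.988, -0.156, 0.0, 0.0]
contact_force: [-1.0, -1.5, 3.6]
width: 0.0138
finger_force: 6.0
time: 15.9
ee_pos: [0.5715, 0.0552, 0.0465]
orientation: [0.988, -0.156, 0.001, 0.0]
contact_force: [-1.1, -2.9, 5.1]
width: 0.0139
finger_force: 6.0
t 15.9 nestpos [  1.4 109.   46.5] yaw -18.0 tool z [ 1.e-03 -5.e-04 -1.e+00] F [-0.2 -3.1  5.1] w 0.013861168715216874 6.0021331161260605
shift tool mm [-1.4  1.  -0.1]
```

```bash
python3 -m crank '[{"x":0,"y":-0.0006,"z":0,"twist":0},{"x":0,"y":0,"z":0,"twist":0},{"x":0,"y":0,"z":0,"twist":0}]'
python3 -m crank '[{"x":0,"y":-0.0005,"z":0,"twist":0},{"x":0,"y":0,"z":0,"twist":0},{"x":0,"y":0,"z":0,"twist":0}]'
```

```text
time: 16.15
ee_pos: [0.5717, 0.0558, 0.0465]
orientation: [0.988, -0.156, 0.0, 0.0]
contact_force: [-0.5, -4.1, 4.9]
width: 0.0139
finger_force: 6.0
time: 16.4
ee_pos: [0.5719, 0.0562, 0.0465]
orientation: [0.988, -0.156, 0.001, 0.0]
contact_force: [-0.4, -4.1, 5.5]
width: 0.0138
finger_force: 6.0
```

```bash
python3 -m crank '[{"x":0,"y":-0.0006,"z":0,"twist":0},{"x":0,"y":0,"z":0,"twist":0},{"x":0,"y":0,"z":0,"twist":0}]'
python3 -c "
from h import *
go(nest(0,.108,.0466))"
```

```text
time: 16.65
ee_pos: [0.5719, 0.0564, 0.0465]
orientation: [0.988, -0.156, 0.0, 0.001]
contact_force: [-1.2, -5.3, 5.6]
width: 0.0143
finger_force: 6.0
t 16.65 nestpos [  1.4 110.3  46.5] yaw -17.99 tool z [ 6.0e-04 -1.2e-03 -1.0e+00] F [ 0.5 -5.4  5.6] w 0.014329919010011754 6.01046372205019
shift tool mm [-1.4  2.3 -0.1]
```

It has stopped at y ≈ 110.3 with force rising, so it's home against the far edge. I'll relax, release and retreat.

```bash
python3 -m crank '[{"x":0,"y":0.0005,"z":-0.0005,"twist":0},{"x":0,"y":0,"z":0,"twist":0}]'
python3 -m crank '[{"x":0,"y":0,"z":0,"twist":0},{"x":0,"y":0,"z":0,"twist":0},{"x":0,"y":0,"z":0,"twist":0},{"x":0,"y":0,"z":0,"twist":0},{"x":0,"y":0,"z":0,"twist":0},{"x":0,"y":0,"z":0,"twist":0}]' -0.2
python3 -m crank '[{"x":0,"y":0,"z":-0.01,"twist":0},{"x":0,"y":0,"z":-0.02,"twist":0},{"x":0,"y":0,"z":-0.03,"twist":0},{"x":0,"y":0,"z":-0.03,"twist":0},{"x":0,"y":0.03,"z":-0.02,"twist":0},{"x":0,"y":0.04,"z":0,"twist":0},{"x":0,"y":0.04,"z":0,"twist":0},{"x":0,"y":0.04,"z":0,"twist":0},{"x":0,"y":0.04,"z":0,"twist":0},{"x":0,"y":0.04,"z":0,"twist":0}]'
python3 -m crank '[{"x":0,"y":0.04,"z":0,"twist":0},{"x":0,"y":0.04,"z":0,"twist":0},{"x":0,"y":0.03,"z":0,"twist":0},{"x":0,"y":0,"z":0,"twist":0},{"x":0,"y":0,"z":0,"twist":0}]'
python3 - <<'E'
from h import *
a=snap("top","top3");b=snap("scene","scene3")
for n in("mould","half","tape","insert_center"):
    print(n,[np.round(r["rect"],1).tolist() for r in spot_in("top",n)[:6]])
q=proj("top",nest(0,.11,.075));print("expect stem top",q,proj("scene",nest(0,.11,.075)))
u,v=[int(k) for k in proj("scene",nest(0,.1,.04))]
c=lambda im,u,v:cv2.resize(im[v-50:v+50,u-50:u+50],(400,400),interpolation=cv2.INTER_CUBIC)
cv2.imwrite("pics/c3.png",np.hstack([c(b,u,v),c(a,220,270)])[:,:,::-1]);print(u,v)
E
```

```text
time: 16.82
ee_pos: [0.5717, 0.0564, 0.0466]
orientation: [0.988, -0.157, 0.0, 0.0]
contact_force: [1.1, -3.2, 2.7]
width: 0.0135
finger_force: 6.0
time: 17.32
ee_pos: [0.5713, 0.0568, 0.0464]
orientation: [0.988, -0.156, -0.0, -0.0]
contact_force: [0.5, -0.5, 0.1]
width: 0.0369
finger_force: 0.0
time: 18.15
ee_pos: [0.4997, -0.1638, 0.1577]
orientation: [0.988, -0.156, 0.001, 0.0]
contact_force: [0.9, -0.5, -0.9]
width: 0.0366
finger_force: 0.0
time: 18.57
ee_pos: [0.466, -0.2681, 0.1574]
orientation: [0.987, -0.158, 0.0, 0.0]
contact_force: [-0.2, 0.1, 0.7]
width: 0.0366
finger_force: 0.0
mould [[425.2, 219.2, 31.3, 37.5], [240.2, 268.5, 143.0, 85.8]]
half [[320.1, 160.6, 46.1, 45.6]]
tape [[215.9, 150.9, 52.5, 54.3]]
insert_center [[454.0, 274.4, 28.3, 20.5], [362.9, 225.8, 23.0, 25.2], [216.2, 261.8, 26.5, 19.9]]
expect stem top [213.82449934 260.97770098] [287.13164097 286.86904987]
292 300
```

View pics/c3.png

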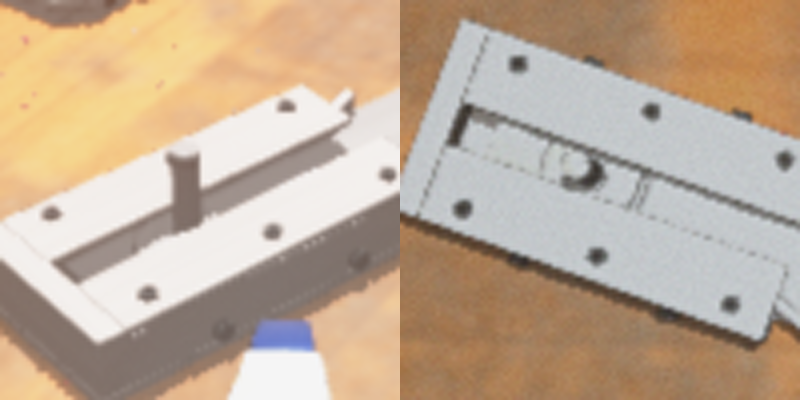

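The stem stands upright in the slot: left crop (185,160–225), right crop stem top (578,165). The foot rim is inside the pocket edge arcs, with a small gap at the near side (640,190). The mould, half and tape are where they were.

```bash
python3 -c "
from rig import workorder
print(workorder.job_done())"
```

```text
the job is handed in; nothing more can be done
None
```

The steel insert is seated flat in the pocket against its far edge and released. Contact forces read no more than about 7 N, and the mould, mould half and tape were left alone. I handed the job in at about 19 s.

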